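# Dust off and present the front glass sample to the code camera

## Task

Blow the dust off with the air duster beside the drying rack: press its nozzle cap fully down for a moment and let it spring up again. Then take the front glass plate (the one nearest the robot) out of the rack by its clear glass, fingers off the frosted end, and tell from the corner notch which end is frosted and which face carries the label. Finish while holding it still before the code camera, label up: the label in focus on the lens axis and square to the lens, without bumping the camera or shifting the other plates and things on the bench.

Things in the scene. Friction and masses are not known exactly. Their poses are not given: they have to be found in the camera images.
- nozzle (a joint): sprung white nozzle cap on the white and blue air-duster can: 0 (m) up, 0.005 fully down; 4 N starts it, 8 N holds it down; springs up by itself
- nozzle_top (a point): centre of the cap's top, 176 mm above the bench; cap 23 mm across, 18 mm tall, presses straight down 5 mm. The can, 52 mm across, is fixed in a 92 mm square holder; its thin red straw points towards the rack and can be ignored
- rack: fixed wooden drying rack, board 196 (x) x 112 (y) x 8 mm, origin at the middle of its underside; three slots along y at x = -64 (front, nearest the robot), 0, +64 mm: 10 mm wide, 14 mm deep grooves in two 12 mm thick rails at y = +-36 mm, rail tops 30 mm above the bench; nothing else stands between the rails
- rack_front (a point): middle of the front slot (nearest the robot), at groove floor height, 16 mm above the bench
- plate_blue: Blue glass plate, 110 x 50 x 8 mm, 100 g, upright on a long edge, 50 mm tall. At the start: origin mid lower edge, 16 mm above the bench, axes as the rack's (y along the length). One end (35 mm) is frosted white, label with dot code on ONE face of it; the rest clear tinted glass. 9 mm corner notch at the frosted end: top right when the label faces you, that end up
- plate_blue_label (a point): middle of the frosted end on the label face of the blue plate, 36 mm from the plate's middle along its length, half-way up its 50 mm height; x points to the frosted end, z straight out of the label face, -y to the notched edge
- plate_amber: Amber glass plate, 110 x 50 x 8 mm, 100 g, upright on a long edge, 50 mm tall. At the start: origin mid lower edge, 16 mm above the bench, axes as the rack's (y along the length). One end (35 mm) is frosted white, label with dot code on ONE face of it; the rest clear tinted glass. 9 mm corner notch at the frosted end: top right when the label faces you, that end up
- plate_amber_label (a point): middle of the frosted end on the label face of the amber plate, 36 mm from the plate's middle along its length, half-way up its 50 mm height; x points to the frosted end, z straight out of the label face, -y to the notched edge
- plate_green: Green glass plate, 110 x 50 x 8 mm, 100 g, upright on a long edge, 50 mm tall. At the start: origin mid lower edge, 16 mm above the bench, axes as the rack's (y along the length). One end (35 mm) is frosted white, label with dot code on ONE face of it; the rest clear tinted glass. 9 mm corner notch at the frosted end: top right when the label faces you, that end up
- plate_green_label (a point): middle of the frosted end on the label face of the green plate, 36 mm from the plate's middle along its length, half-way up its 50 mm height; x points to the frosted end, z straight out of the label face, -y to the notched edge
- camera: fixed black code camera on a stand; origin on the bench straight below the focus, x to the stand, away from the robot. Foot 130 x 100 mm centred at x = 185, 14 mm post at x = 215, 302 mm tall; 42 mm thick barrel looks down towards the robot at 40 degrees, lens glass at x = 84, z = 231 mm, back end at x = 152, z = 287 mm
- focus (a point): where the camera is sharp: in free air, 110 mm in front of the lens glass on the lens axis, 160 mm above the bench; z axis points from there to the lens (40 degrees up, away from the robot)
- jar_gold: loose small jar with yellow paint and black lid, 43 mm across, 52 mm tall, origin under its middle; a bystander
- spool_red: loose spool of red thread, 42 mm across, 50 mm tall, origin under its middle; a bystander
- polish_bar: loose brown bar of polish, 35 x 70 x 28 mm, origin under its middle; a bystander

How it is judged:
By the outcome, as a careful person would: the job done as asked, in the order asked, and still so for the second after the job is handed in, while the arm keeps its last pose, push and grip.
It also fails if it takes over 51 s, if anything falls off the work surface, if the arm or the gripper's body presses on something with over 40 N, if the wrist force passes 120 N, or if a joint passes its speed limit or range.

## Robot

A 7-joint arm with a two-finger parallel gripper is mounted at the origin on a cart in front of the work surface, level with it; the furniture and walls round the work are solid. World frame = base frame: x ahead of the robot, y to its left, z up, the work surface at z = 0. Lengths are in m, angles in rad, forces in N, time in s.
With the tool pointing down it reaches from about 0.35 to 0.9 m from the base axis. Payload 8.1 kg.
Tool frame: the origin (TCP) lies at the very end of the fingers, on their centre line; the grasp point (between the pads) lies 19 mm behind it; z points along the fingers, y is the line along which they close (so a half turn about z gives the same grasp; the last joint's range is limited). The gripper opens to 92 mm and grips with 3 to 60 N. Pads are 19 mm wide; open, the fingers measure 130 mm over their backs; the gripper's body (75 mm by 190 mm) begins 47 mm behind the grasp point.
Start: joints at [-1.27, 0.434, 0.025, 1.573, -0.012, 1.134, -0.075], TCP at [0.246, 0.575, 0.227] pointing down, gripper open.
Joint ranges: [-2.62, 2.62], [-0.44, 2.09], [-1.27, 1.32], [0.08, 2.57], [-1.32, 4.46], [0.12, 2], [-2.74, 2.74]. Speed limits (rad/s): [2.22, 2.22, 3.01, 3.01, 3.14, 3.14, 3.14].

## Interface

Orientations are given as a rotation vector (axis times angle).
In Python, from cell import arm gives the robot as it stands.
- The arm moves only by the shell command python3 -m pendant 'ROWS' [FORCE]. ROWS is a JSON object of lists of equal length, an entry for each row: "slide": the shift along the tool's x, y, z in units of 0.3 m (1.0 is 0.3 m), a list of three; "dr": the turn, a rotation vector about the tool's x, y, z in units of 0.12 rad (1.0 is 0.12 rad), a list of three; "claw": the opening, from 0 (shut) to 1 (fully open). In form: {"slide": [[tx, ty, tz], ...], "dr": [[ax, ay, az], ...], "claw": [claw, ...]}. A call has 1 to 10 rows; each row shifts and turns the commanded pose from where the row before left it, along the tool's axes as they then stand; what a row does not reach is not made up. A row lasts 1/10 s, in which the tool goes at most 50 mm and 8.59 degrees, less where a joint would pass 70% of its speed; a pose out of reach is approached as far as the arm can. A call with a number of a shift or a turn outside -1 to 1 is refused whole. A call with a gripper value outside its range is refused whole. The fingers move at their own pace and stop on an object; FORCE is the grip in N (left out, the last holds). Time passes only in rows, so rows that do not move let the fingers close. It gives the time, the measured TCP pose, the force, the opening and the grip force at its end, in the units of the state.
- arm.observe(): the state, without advancing time (a new reading comes with each control period).
- arm.get_image(name): name is "side" or "top"; returns the picture (480x640x3 uint8, red, green, blue); there is no depth.
- arm.calibration(name): a dict with "K" (3x3 intrinsics, pixels), "dist" ([k1, k2, p1, p2, k3] as OpenCV has them; the pictures are not rectified), "xyz" and "orientation" of the camera in the world. Camera axes: x right, y up, looking along -z (the intrinsics and any distortion apply to the point x, -y, -z); pixel columns grow to the right and rows downward; lengths in m; the calibration is good to about 2 mm. A picture is of the moment at which its call begins. calibration takes no time and is no camera call.
- arm.sign_off(): hands the job in; it is judged then, once.
The state is a dict: "clock": time; "joints": joint angles; "dq": joint speeds; "joint_efforts": joint torques, N m; "position": TCP position; "ee_rot": TCP orientation; "force": force on the tool from outside, world axes, zero at the start; "ft_torque": the same for the moment, N m; "width": opening from 0.0 (shut) to 1.0 (fully open); "gripper_force": force on a finger pad.
Only numpy, scipy, OpenCV 4.12 (cv2) and the standard library are available. Lean on these libraries where they do the work, as an engineer would, in place of code of your own. Each camera call takes 0.05 s, during which the arm holds its last target. There are 200 camera calls.

## Working session

There is one attempt and no reset: what is moved stays moved. The work goes in short steps, Python scripts to look and compute and a shell command to move; the robot and the scene stay as the last step left them, time stands still between calls to the robot, and variables do not carry over. Pictures are saved under pics/ and viewed, at most 10 in all, crops included, and the job is handed in when it is done.

```bash
mkdir -p pics; ls; python3 - <<'E'
from cell import arm
import cv2
print(arm.observe())
for n in ("side","top"):
    cv2.imwrite(f"pics/{n}0.png",arm.get_image(n)[:,:,::-1]); print(n,arm.calibration(n))
E
```

```text
pics
{'clock': 0.0, 'joints': array([-1.26960917,  0.43519543,  0.0249951 ,  1.57409734, -0.0116207 ,
        1.13397775, -0.07511985]), 'dq': array([-0.00034969,  0.00091395, -0.00154701,  0.00087942, -0.00012612,
        0.00080729, -0.00104446]), 'joint_efforts': array([-1.11401264e-04, -6.67860460e+01,  9.84923691e-01, -3.14458573e+01,
       -6.05470547e-02,  4.24977124e-02,  1.34865682e-04]), 'position': array([0.24542456, 0.57424912, 0.22596224]), 'ee_rot': array([-6.30113486e-01, -3.07756882e+00,  2.39057209e-03]), 'force': array([0.06737184, 0.36764106, 0.27528146]), 'ft_torque': array([ 0.01803695, -0.04267368,  0.01619795]), 'gripper_force': 0.0, 'width': 1.0023320058972403}
side {'K': array([[610.9071274 ,   0.        , 329.12041227],
       [  0.        , 610.9071274 , 225.38785327],
       [  0.        ,   0.        ,   1.        ]]), 'dist': array([-0.00368191,  0.        ,  0.        ,  0.        ,  0.        ]), 'xyz': array([-0.03984059, -0.94601439,  0.73968237]), 'orientation': array([ 1.05338893, -0.28609715, -0.50002007])}
top {'K': array([[495.83243044,   0.        , 320.53846812],
       [  0.        , 495.83243044, 236.0754892 ],
       [  0.        ,   0.        ,   1.        ]]), 'dist': array([-0.06016013,  0.        ,  0.        ,  0.        ,  0.        ]), 'xyz': array([0.48907807, 0.04925323, 1.06220543]), 'orientation': array([ 0.10027855, -0.04338975, -1.58505577])}
```

View pics/side0.png

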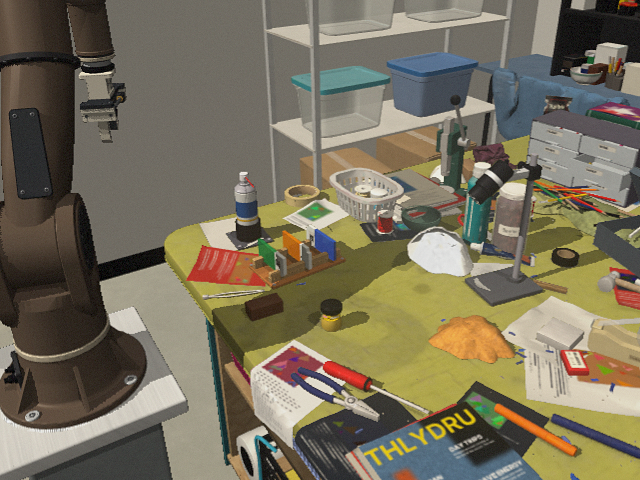

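View pics/top0.png

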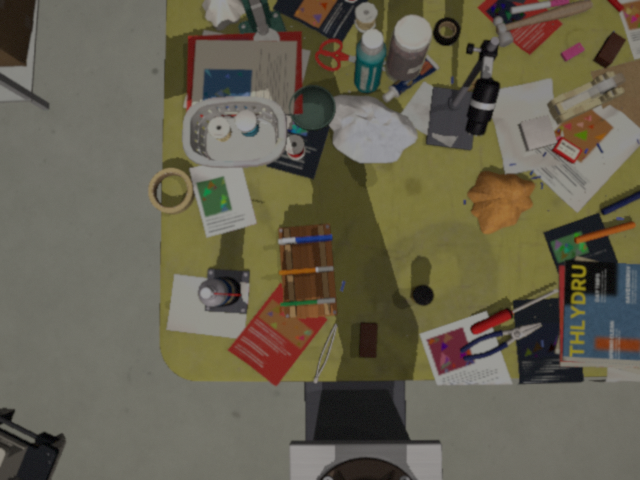

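The side view shows the can at about (246,205), the plates at (267,250), (292,245) and (324,242), and the code camera at (495,180). In the top view the can is at (220,290), the green front plate at (308,302), and the lens barrel at (483,100). I'll zoom in on both.

```bash
python3 - <<'E'
import cv2, numpy as np
s=cv2.imread("pics/side0.png");t=cv2.imread("pics/top0.png")
a=cv2.resize(s[165:315,215:365],(400,400),interpolation=cv2.INTER_CUBIC)
b=cv2.resize(t[215:325,190:340],(400,293),interpolation=cv2.INTER_CUBIC)
c=cv2.resize(s[145:310,435:585],(400,440)[:2],interpolation=cv2.INTER_CUBIC)[:300]
d=cv2.resize(t[30:160,415:515],(230,299),interpolation=cv2.INTER_CUBIC)
im=np.zeros((600,800,3),np.uint8)
im[:400,:400]=a;im[:293,400:]=b
im[300:600,400:630]=cv2.resize(c,(230,300)); im[300:599,570+0:800]=d
cv2.imwrite("pics/z1.png",im)
E
```

```text
(no output)
```

View pics/z1.png

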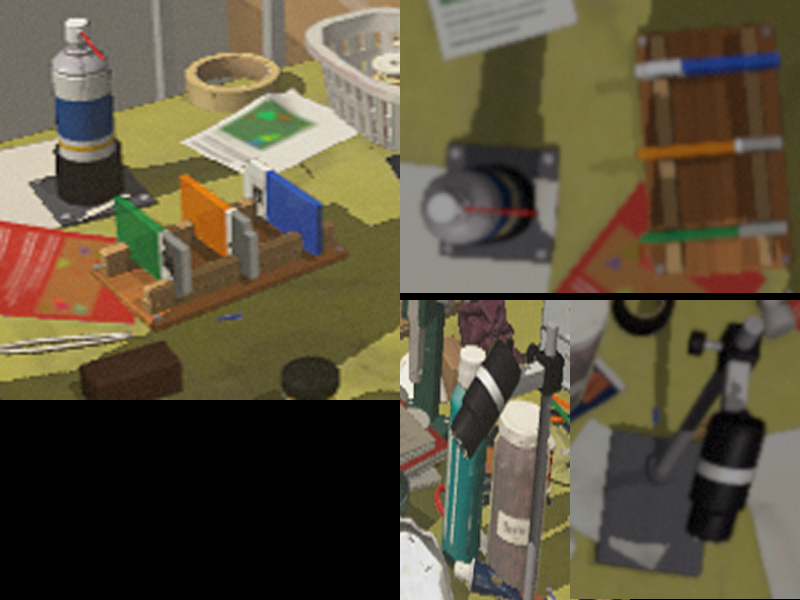

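The green front plate's frosted end is the -y end (right in the top view). I need a closer look for the notch.

```bash
cat > h.py <<'E'
import numpy as np, cv2
from scipy.spatial.transform import Rotation as R
from cell import arm
def cal(n):
    c=arm.calibration(n); return c["K"],c["dist"],np.array(c["xyz"]),R.from_rotvec(c["orientation"]).as_matrix()
def ray(n,uv):
    K,d,o,M=cal(n); p=cv2.undistortPoints(np.array([[uv]],float),K,d)[0,0]
    v=M@np.array([p[0],-p[1],-1]); return o,v/np.linalg.norm(v)
def onz(n,uv,z):
    o,v=ray(n,uv); return o+v*(z-o[2])/v[2]
def tri(us,ut):
    (a,u),(b,v)=ray("side",us),ray("top",ut)
    s=np.linalg.lstsq(np.c_[u,-v],b-a,rcond=None)[0]
    p,q=a+s[0]*u,b+s[1]*v; return (p+q)/2,np.linalg.norm(p-q)
def proj(n,P):
    K,d,o,M=cal(n); q=(np.atleast_2d(P)-o)@M; q=q*[1,-1,-1]
    return cv2.projectPoints(q,np.zeros(3),np.zeros(3),K,d)[0][:,0]
E
python3 - <<'E'
import cv2,numpy as np
s=cv2.imread("pics/side0.png");t=cv2.imread("pics/top0.png")
im=np.zeros((600,800,3),np.uint8)
im[:,:500]=cv2.resize(s[230:290,250:300],(500,600),interpolation=cv2.INTER_CUBIC)
im[:240,500:]=cv2.resize(t[285:325,270:320+0],(300,240),interpolation=cv2.INTER_CUBIC)
im[240:480,500:]=cv2.resize(t[285:325,295:345],(300,240),interpolation=cv2.INTER_CUBIC)
cv2.imwrite("pics/z2.png",im)
E
```

```text
(no output)
```

View pics/z2.png

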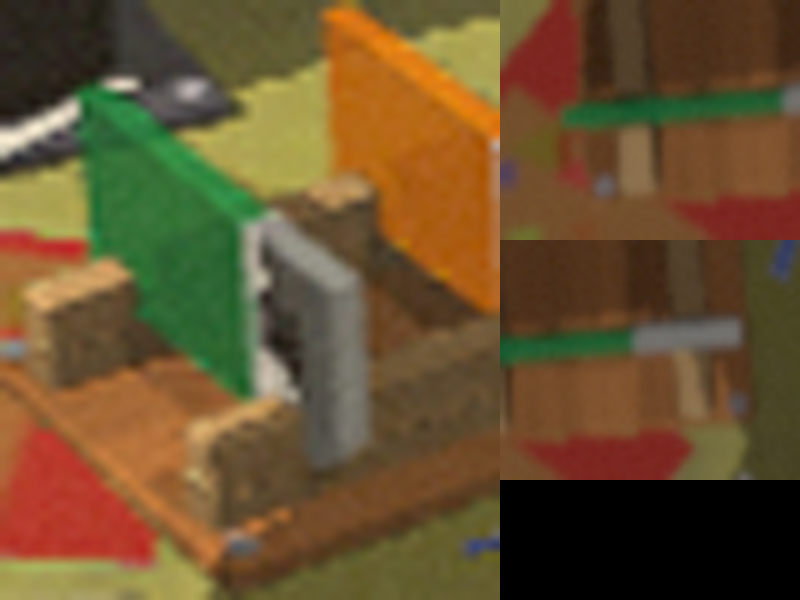

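The black code shows on the robot-facing face, and the top corner of the frosted end is intact. So the notch is at the bottom and the label faces the robot (-x), which the notch rule confirms. The plate's top corners are at about (259,239) and (285,258) in the side view. In the top view its ends are at (281,304) and (335,300). Next I'll look at the code camera.

```bash
python3 - <<'E'
import cv2,numpy as np
from h import *
s=cv2.imread("pics/side0.png");t=cv2.imread("pics/top0.png")
im=np.zeros((600,800,3),np.uint8)
im[:,:400]=cv2.resize(s[155:305,455:555],(400,600),interpolation=cv2.INTER_CUBIC)
im[:480,400:]=cv2.resize(t[35:155,420:520],(400,480),interpolation=cv2.INTER_CUBIC)
cv2.imwrite("pics/z3.png",im)
print("nozzle",tri((243.5,172.5),(205,292.6)))
print("P far",tri((259,239),(281,304)),"P near",tri((285,258.3),(335,300.7)))
for uv in [(280.8,304.3),(335.3,300.5),(317.3,301.7)]: print(onz("top",uv,.066))
for uv in [(278.9,226.2),(330.6,223.2),(338,315.5),(281.9,317)]: print("board",onz("top",uv,.008))
# white cap mask
for n,im2,box in (("side",s,(165,192,230,260)),("top",t,(280,306,192,218))):
    c=im2[box[0]:box[1],box[2]:box[3]]; h=cv2.cvtColor(c,cv2.COLOR_BGR2HSV); m=((h[...,1]<45)&(h[...,2]>(185 if n=="top" else 170))).astype(np.uint8)
    k,l,st,ce=cv2.connectedComponentsWithStats(m)
    for i in range(1,k):
        if st[i,4]>15: print(n,st[i]+[box[2],box[0],0,0,0],ce[i]+[box[2],box[0]])
E
```

```text
nozzle (array([0.47254964, 0.29046004, 0.17399963]), np.float64(0.0014954737244139012))
P far (array([0.44544369, 0.16611482, 0.06219236]), np.float64(0.0005582876040419664)) P near (array([0.45231384, 0.05670469, 0.06504025]), np.float64(0.003904092499856287))
[0.44476815 0.16620352 0.066     ]
[0.45100771 0.0569951  0.066     ]
[0.44908261 0.09296974 0.066     ]
board [0.60875384 0.17590764 0.008     ]
board [0.61319666 0.06478998 0.008     ]
board [0.41729571 0.05226871 0.008     ]
board [0.41545715 0.17089279 0.008     ]
side [239 172   9   9  44] [242.20454545 175.09090909]
side [235 185  10   7  57] [239.36842105 188.43859649]
```

View pics/z3.png

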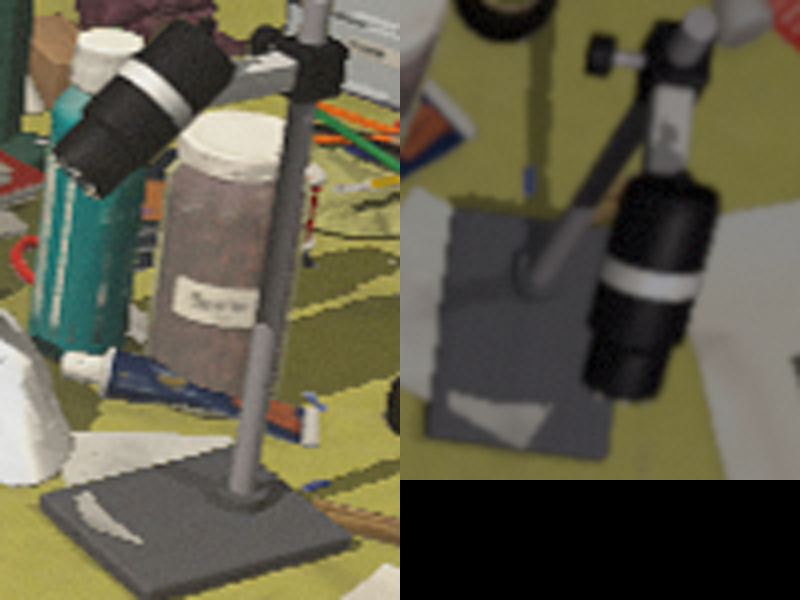

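The camera's foot corners in the top view are at about (427,144), (472,149.5) and (433,87). The barrel points down towards the robot, with its lens end at (576,133) in the top view and at (475,199) in the side view.

```bash
python3 - <<'E'
from h import *
S=lambda x,y:(455+x/4,155+y/4); T=lambda x,y:(420+(x-400)/4,35+y/4)
print("footFL",tri(S(42,495),T(428,437)),"\nfootFR",tri(S(150,597),T(607,458)))
for z in (0.008,0.012):
    print(z,[onz("top",T(*p),z).round(4) for p in ((428,437),(607,458),(453,207))],[onz("side",S(*p),z).round(4) for p in ((42,495),(150,597),(352,537))])
print("post",tri(S(245,490),T(537,285)))
print("lens",tri(S(80,175),T(624,385)))
print("band",tri(S(155,90),T(654,280)))
print("back",tri(S(208,45),T(668,190)))
# post plan from top of post (side 317,0 out of image) : joint
print("posttop",tri(S(318,5),T(700,25)))
for n,us in (("jar",((330.5,305),(423,295))),("polish",((265,300),(368,340)))): print(n,tri(*us)[0].round(3))
E
```

```text
footFL (array([ 0.78283065, -0.14762429,  0.00962313]), np.float64(0.003730970787826009)) 
footFR (array([ 0.76939318, -0.24412235,  0.00607179]), np.float64(0.0014842807681965582))
0.008 [array([ 0.7816, -0.1468,  0.008 ]), array([ 0.7682, -0.2431,  0.008 ]), array([ 0.9111, -0.1657,  0.008 ])] [array([ 0.7868, -0.1462,  0.008 ]), array([ 0.7681, -0.2461,  0.008 ]), array([ 0.8965, -0.2636,  0.008 ])]
0.012 [array([ 0.7805, -0.1461,  0.012 ]), array([ 0.7672, -0.242 ,  0.012 ]), array([ 0.9095, -0.1649,  0.012 ])] [array([ 0.7823, -0.1506,  0.012 ]), array([ 0.7637, -0.2499,  0.012 ]), array([ 0.8913, -0.2673,  0.012 ])]
post (array([ 0.86626472, -0.21011858,  0.01707003]), np.float64(0.008442980813852434))
lens (array([ 0.74168464, -0.19063274,  0.2301278 ]), np.float64(0.0008094559838624376))
band (array([ 0.77669082, -0.19606175,  0.26711914]), np.float64(0.0050047076735809945))
back (array([ 0.80769953, -0.19811432,  0.28413948]), np.float64(0.0033539988312413383))
posttop (array([ 0.87044111, -0.20989139,  0.29591532]), np.float64(0.001334379991203682))
jar [ 0.459 -0.121  0.049]
polish [ 0.37  -0.01   0.028]
```

Checks: the nozzle is at z 0.174 (given 0.176), the plate is 110 mm long with its top at about 0.064, and the lens is at z 0.230 (given 0.231). The focus comes out near (0.657, -0.179, 0.160), with the camera yawed about -8°. Now to the nozzle.

```bash
python3 -m pendant '{"slide":[[-0.133,-0.072,0],[-0.133,-0.072,0],[-0.133,-0.072,0],[-0.133,-0.072,0],[-0.133,-0.072,0],[-0.133,-0.072,0],[-0.133,-0.072,0],[-0.133,-0.072,0],[0,0,0],[0,0,0]],"dr":[[0,0,0],[0,0,0],[0,0,0],[0,0,0],[0,0,0],[0,0,0],[0,0,0],[0,0,0],[0,0,0],[0,0,0]],"claw":[0,0,0,0,0,0,0,0,0,0]}' 10
cat > st.py <<'E'
from h import *
import json,sys
def st(log=True):
    o=arm.observe()
    M=R.from_rotvec(o["ee_rot"]).as_matrix()
    if log: open("log.jsonl","a").write(json.dumps({k:list(map(float,o[k])) for k in("joints","position","ee_rot")})+"\n")
    print("t",round(o["clock"],2),"q",o["joints"].round(3),"p",o["position"].round(4),"F",o["force"].round(1),"w",round(o["width"],3),"g",round(o["gripper_force"],1)); print(M.round(3).tolist())
    return o,M
def to(P,M,o): return (M.T@(np.array(P)-o["position"])/0.3).round(3)
E
python3 -c "
from st import *
o,M=st(); print(to((.4725,.2905,.190),M,o))"
```

```text
clock: 1.1
position: [0.4716, 0.2893, 0.2264]
ee_rot: [-0.635, -3.076, 0.001]
force: [-0.0, 0.3, -0.0]
width: 0.178
gripper_force: 0.0
t 1.1 q [-0.752  0.317  0.137  1.758 -0.049  1.07   0.566] p [0.4716 0.2893 0.2264] F [-0.   0.3 -0. ] w 0.178 g 0.0
[[-0.918, 0.396, -0.0], [0.396, 0.918, -0.0], [0.0, -0.001, -1.0]]
[-0.001  0.005  0.121]
```

```bash
python3 -m pendant '{"slide":[[0,0.005,0.05],[0,0,0.05],[0,0,0.015],[0,0,0],[0,0,0],[0,0,0.01],[0,0,0.01],[0,0,0.01],[0,0,0]],"dr":[[0,0,0],[0,0,0],[0,0,0],[0,0,0],[0,0,0],[0,0,0],[0,0,0],[0,0,0],[0,0,0]],"claw":[0,0,0,0,0,0,0,0,0]}'
python3 -c "
from st import *
st()"
```

```text
clock: 2.0
position: [0.4716, 0.2916, 0.1828]
ee_rot: [-0.63, -3.077, 0.001]
force: [0.1, -0.3, 0.1]
width: 0.007
gripper_force: 0.0
t 2.0 q [-0.748  0.362  0.131  1.812 -0.056  0.972  0.572] p [0.4716 0.2916 0.1828] F [ 0.1 -0.3  0.1] w 0.007 g 0.0
[[-0.92, 0.393, -0.001], [0.393, 0.92, -0.0], [0.0, -0.001, -1.0]]
```

```bash
python3 -m pendant '{"slide":[[0,0,0.01],[0,0,0.01],[0,0,0.01],[0,0,0]],"dr":[[0,0,0],[0,0,0],[0,0,0],[0,0,0]],"claw":[0,0,0,0]}'
```

```text
clock: 2.4
position: [0.4719, 0.2918, 0.1742]
ee_rot: [0.63, 3.078, 0.0]
force: [-1.8, -0.8, 5.8]
width: 0.007
gripper_force: 2.7
```

```bash
python3 -m pendant '{"slide":[[0,0,0.008],[0,0,0.008],[0,0,0.006],[0,0,0],[0,0,0]],"dr":[[0,0,0],[0,0,0],[0,0,0],[0,0,0],[0,0,0]],"claw":[0,0,0,0,0]}'
```

```text
clock: 2.9
position: [0.4721, 0.2919, 0.1709]
ee_rot: [0.63, 3.077, 0.003]
force: [-9.9, -7.6, 34.4]
width: 0.006
gripper_force: 17.3
```

The nozzle is bottomed: 34 N at z 0.171. I'll release it, go up and turn the tool.

```bash
python3 -m pendant '{"slide":[[0,0,-0.03],[0,0,-0.09],[0,0,-0.12],[0,0,0],[0,0,0],[0,0,0],[0,0,0],[0,0,0],[0,0,0],[0,0,0]],"dr":[[0,0,0],[0,0,0],[0,0,0.93],[0,0,0.93],[0,0,0.93],[0,0,0.93],[0,0,0.93],[0,0,0.93],[0,0,0.93],[0,0,0.93]],"claw":[0,0,0,0,0,0,0,0,0,0]}'
python3 - <<'E'
from st import *
o,M=st(); cv2.imwrite("pics/side1.png",arm.get_image("side")[:,:,::-1]); 
a=cv2.imread("pics/side0.png").astype(int);b=cv2.imread("pics/side1.png").astype(int)
for k in (a,b):
    c=k[160:195,225:262]; print([round(float((c[:, 14:20].mean(2)-c[:,14:20].min(2)*0)[i].mean())) for i in range(0,30,2)])
print(to((.4473,.1235,.1),M,o), np.degrees(np.arctan2(M[1,1],M[0,1])))
E
```

```text
clock: 3.9
position: [0.4717, 0.2917, 0.2395]
ee_rot: [-1.903, -2.5, 0.0]
force: [-0.3, 0.3, 0.5]
width: 0.009
gripper_force: 0.0
t 3.9 q [-0.89   0.311  0.315  1.748 -0.107  1.099 -0.271] p [0.4717 0.2917 0.2395] F [-0.3  0.3  0.5] w 0.009 g 0.0
[[-0.266, 0.964, -0.0], [0.964, 0.266, -0.0], [-0.0, -0.0, -1.0]]
[106, 108, 106, 106, 106, 103, 203, 219, 182, 160, 158, 124, 177, 165, 179]
[108, 106, 107, 107, 107, 105, 203, 220, 182, 161, 158, 124, 179, 164, 180]
[-0.519 -0.228  0.465] 15.44556200962547
```

```bash
python3 -m pendant '{"slide":[[0,0,0],[0,0,0],[-0.1386,-0.0285,0],[-0.1386,-0.0285,0],[-0.1386,-0.0285,0],[-0.1386,-0.0285,0],[0,0,0.1],[0,0,0.1],[0,0,0],[0,0,0]],"dr":[[0,0,0.88],[0,0,0.88],[0,0,0],[0,0,0],[0,0,0],[0,0,0],[0,0,0],[0,0,0],[0,0,0],[0,0,0]],"claw":[0.5,0.5,0.5,0.5,0.5,0.5,0.5,0.5,0.5,0.5]}' 40
python3 - <<'E'
from st import *
o,M=st(); print(to((.4473,.1235,.024),M,o), np.degrees(np.arctan2(M[1,1],M[0,1])))
s=arm.get_image("side")[:,:,::-1];t=arm.get_image("top")[:,:,::-1]
im=np.hstack([cv2.resize(s[170:300,220:320],(400,520),interpolation=cv2.INTER_CUBIC),cv2.resize(t[220:350,250:350],(400,520),interpolation=cv2.INTER_CUBIC)])
cv2.imwrite("pics/g1.png",im)
E
```

```text
clock: 4.95
position: [0.448, 0.1236, 0.1799]
ee_rot: [-2.149, -2.291, 0.002]
force: [0.1, -0.1, 0.2]
width: 0.505
gripper_force: 0.0
t 4.95 q [-0.73   0.229  0.417  2.036 -0.117  0.9   -0.185] p [0.448  0.1236 0.1799] F [ 0.1 -0.1  0.2] w 0.505 g 0.0
[[-0.064, 0.998, -0.001], [0.998, 0.064, -0.001], [-0.001, -0.001, -1.0]]
[ 0.    -0.002  0.52 ] 3.6729601326495724
```

View pics/g1.png

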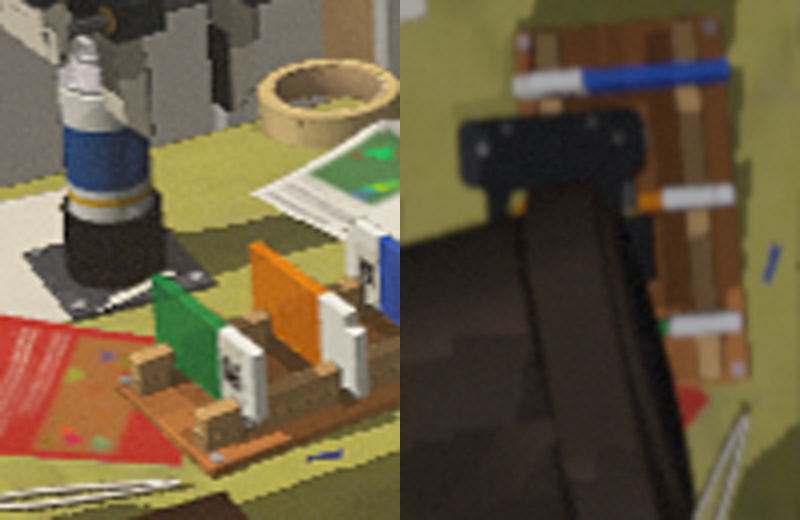

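The picture confirms it: the green plate's label is on its robot-facing side, at about (235,370) in the crop, and its top corner is intact. The amber plate is notched at the top and shows no label on this side, as the notch rule requires. Descending.

```bash
python3 -m pendant '{"slide":[[0,0,0.12],[0,0,0.12],[0,0,0.12],[0,0,0.09],[0,0,0.06],[0,0,0.01],[0,0,0],[0,0,0]],"dr":[[0,0,0],[0,0,0],[0,0,0],[0,0,0],[0,0,0],[0,0,0],[0,0,0],[0,0,0]],"claw":[0.5,0.5,0.5,0.5,0.5,0.5,0.5,0.5]}' 40
python3 -c "
from st import *
o,M=st(); print(to((.4473,.1235,.024),M,o))"
```

```text
clock: 5.85
position: [0.4492, 0.1242, 0.0249]
ee_rot: [2.15, 2.29, 0.003]
force: [1.4, -0.3, 1.6]
width: 0.503
gripper_force: 0.0
t 5.85 q [-0.617  0.485  0.306  2.179 -0.292  0.512 -0.025] p [0.4492 0.1242 0.0249] F [ 1.4 -0.3  1.6] w 0.503 g 0.0
[[-0.063, 0.998, 0.002], [0.998, 0.063, 0.001], [0.001, 0.002, -1.0]]
[-0.002 -0.007  0.003]
```

Close gently, 10 N first, then firmer.

```bash
python3 -m pendant '{"slide":[[0,-0.004,0],[0,0,0],[0,0,0],[0,0,0],[0,0,0],[0,0,0],[0,0,0]],"dr":[[0,0,0],[0,0,0],[0,0,0],[0,0,0],[0,0,0],[0,0,0],[0,0,0]],"claw":[0.2,0,0,0,0,0,0]}' 12; python3 -m pendant '{"slide":[[0,0,0],[0,0,0]],"dr":[[0,0,0],[0,0,0]],"claw":[0,0]}' 35
python3 -c "
from st import *
o,M=st()"
```

```text
clock: 6.55
position: [0.4475, 0.1236, 0.0237]
ee_rot: [2.15, 2.29, 0.001]
force: [2.5, -0.0, 0.4]
width: 0.088
gripper_force: 12.0
clock: 6.75
position: [0.4475, 0.1237, 0.0238]
ee_rot: [2.15, 2.29, 0.001]
force: [2.9, -0.4, 0.0]
width: 0.083
gripper_force: 35.0
t 6.75 q [-0.617  0.486  0.305  2.183 -0.292  0.509 -0.025] p [0.4475 0.1237 0.0238] F [ 2.9 -0.4  0. ] w 0.083 g 35.0
[[-0.063, 0.998, 0.001], [0.998, 0.063, 0.0], [0.0, 0.001, -1.0]]
```

Gripping at 8 mm. Lifting.

```bash
python3 -m pendant '{"slide":[[0,0,-0.03],[0,0,-0.06],[0,0,-0.1],[0,0,-0.12],[0,0,-0.14],[0,0,-0.14],[0,0,-0.14],[0,0,-0.12],[0,0,0],[0,0,0]],"dr":[[0,0,0],[0,0,0],[0,0,0],[0,0,0],[0,0,0],[0,0,0],[0,0,0],[0,0,0],[0,0,0],[0,0,0]],"claw":[0,0,0,0,0,0,0,0,0,0]}'
python3 - <<'E'
from st import *
from scipy.optimize import least_squares
st()
D=[json.loads(l) for l in open("log.jsonl")]
Rz=lambda a:R.from_rotvec([0,0,a]).as_matrix(); Ry=lambda a:R.from_rotvec([0,a,0]).as_matrix()
def fk(q,p):
    h,L1,L2,L3,a,b,c,off=p[:8]; o7=p[8]
    M=Rz(-q[0]+off); x=np.array([0,0,h])
    x=x+M@[a,0,0]; M=M@Ry(q[1]); M=M@Rz(p[9]*q[2]); x=x+M@[b,0,L1]
    M=M@Ry(q[3]); x=x+M@[-b,0,0]; M=M@Rz(p[10]*q[4]); x=x+M@[0,0,L2]; M=M@Ry(q[5]); x=x+M@[c,0,L3]
    M=M@Rz(p[11]*q[6]+o7); return x,M
best=None
for s3 in (1,-1):
 for s5 in (1,-1):
  for s7 in (1,-1):
   for o7 in (0,1.57,3.14,-1.57):
    f=lambda v:np.concatenate([np.r_[(fk(d["joints"],[*v,s3,s5,s7])[0]-d["position"])*5,(fk(d["joints"],[*v,s3,s5,s7])[1]-R.from_rotvec(d["ee_rot"]).as_matrix()).ravel()] for d in D])
    r=least_squares(f,[.35,.4,.4,.25,0,0,0,0,o7])
    if best is None or r.cost<best[0]: best=(r.cost,[*r.x,s3,s5,s7])
print(best); json.dump(list(map(float,best[1])),open("kin.json","w"))
E
```

```text
clock: 7.75
position: [0.4463, 0.1235, 0.2788]
ee_rot: [-2.15, -2.29, -0.001]
force: [-0.4, 0.5, -1.2]
width: 0.086
gripper_force: 35.0
t 7.75 q [-0.788  0.114  0.454  1.897 -0.056  1.142 -0.25 ] p [0.4463 0.1235 0.2788] F [-0.4  0.5 -1.2] w 0.086 g 35.0
[[-0.063, 0.998, -0.0], [0.998, 0.063, 0.001], [0.001, -0.0, -1.0]]
(np.float64(0.0005043941110585589), [np.float64(0.5557130108812166), np.float64(0.5208283454753447), np.float64(0.41616562805303187), np.float64(0.6300015470993916), np.float64(-0.009980369975677608), np.float64(0.01121749149968865), np.float64(-0.022937810928505012), np.float64(-0.08873561153701706), np.float64(1.4820607707498135), -1, -1, -1])
```

```bash
cat > ik.py <<'E'
from st import *
from scipy.optimize import least_squares
K=json.load(open("kin.json"))
Rz=lambda a:R.from_rotvec([0,0,a]).as_matrix(); Ry=lambda a:R.from_rotvec([0,a,0]).as_matrix()
def fk(q,p):
    h,L1,L2,L3,a,b,c,off=p[:8]; o7=p[8]
    M=Rz(-q[0]+off); x=np.array([0,0,h])
    x=x+M@[a,0,0]; M=M@Ry(q[1]); M=M@Rz(p[9]*q[2]); x=x+M@[b,0,L1]
    M=M@Ry(q[3]); x=x+M@[-b,0,0]; M=M@Rz(p[10]*q[4]); x=x+M@[0,0,L2]; M=M@Ry(q[5]); x=x+M@[c,0,L3]
    M=M@Rz(p[11]*q[6]+o7); return x,M
lo=np.array([-2.62,-.44,-1.27,.08,-1.32,.12,-2.74])+.08; hi=np.array([2.62,2.09,1.32,2.57,4.46,2,2.74])-.08
y8=np.radians(-8.1); xc=np.array([np.cos(y8),np.sin(y8),0]); yc=np.array([-np.sin(y8),np.cos(y8),0]); Z=np.array([0,0,1.])
n=np.cos(np.radians(40))*xc+np.sin(np.radians(40))*Z
e1=np.sin(np.radians(40))*xc-np.cos(np.radians(40))*Z
F=np.array([.657,-.179,.160]); L=np.array([-.048,-.004,-.0172])
def goal(phi):
    z=np.cos(phi)*e1+np.sin(phi)*yc; y=-n; M=np.c_[np.cross(y,z),y,z]; return F-M@L,M
def ik(P,M,q0,w=0.02):
    f=lambda q:np.r_[(fk(q,K)[0]-P)*5,(fk(q,K)[1]-M).ravel(),w*(q-q0)*0.1]
    r=least_squares(f,np.clip(q0,lo,hi),bounds=(lo,hi)); x,m=fk(r.x,K); return r.x,np.linalg.norm(x-P),np.linalg.norm(m-M)
E
python3 - <<'E'
from ik import *
q0=arm.observe()["joints"]; rng=np.random.default_rng(0)
for d in range(-180,180,20):
    P,M=goal(np.radians(d)); S=[]
    for k in range(8):
        s=q0 if k==0 else rng.uniform(lo,hi); r=ik(P,M,s)
        if r[1]<.01 and r[2]<.03: S.append(r[0])
    S.sort(key=lambda q:abs(q-q0).max())
    print(d,P.round(2),len(S),S[0].round(2) if S else "")
E
```

```text
-180 [ 0.65 -0.13  0.17] 0 
-160 [ 0.64 -0.14  0.18] 0 
-140 [ 0.63 -0.15  0.19] 0 
-120 [ 0.62 -0.17  0.2 ] 0 
-100 [ 0.62 -0.18  0.2 ] 0 
-80 [ 0.62 -0.2   0.19] 3 [-0.57  1.42 -0.23  1.11  1.15  1.92  1.22]
-60 [ 0.63 -0.21  0.18] 5 [-0.45  1.04 -0.35  1.74  1.25  1.59  0.98]
-40 [ 0.64 -0.22  0.17] 5 [-0.83  0.69  0.31  2.22  1.33  0.78  0.93]
-20 [ 0.65 -0.23  0.16] 8 [-0.9   0.56  0.85  2.49  2.77  0.33 -0.13]
0 [ 0.66 -0.23  0.14] 7 [ 1.46  0.75 -1.19  2.49  2.4   0.5   1.29]
20 [ 0.67 -0.22  0.13] 2 [ 1.25  0.65 -0.52  2.18 -1.24  0.46 -1.14]
40 [ 0.68 -0.21  0.12] 2 [ 1.15  0.94 -0.28  1.7  -0.84  1.01 -1.43]
60 [ 0.68 -0.19  0.12] 2 [ 0.86  1.34  0.23  1.03 -1.09  1.74 -1.47]
80 [ 0.69 -0.17  0.12] 0 
100 [ 0.69 -0.16  0.12] 0 
120 [ 0.68 -0.14  0.13] 0 
140 [ 0.67 -0.13  0.14] 0 
160 [ 0.66 -0.13  0.16] 0
```

```bash
python3 - <<'E'
from ik import *
o,M0=st(False); p0=o["position"]; q0=o["joints"]; W=np.array([.50,-.02,.36])
for d in (-40,-50,-60,-70):
    P,M=goal(np.radians(d)); rv=R.from_matrix(M0.T@M).as_rotvec(); a=np.linalg.norm(rv)
    N=int(np.ceil(a/.12)); q=q0; out=[]
    for i in range(1,N+1):
        T=p0+(W-p0)*min(1,i/8); q,e,r=ik(T,M0@R.from_rotvec(rv*i/N).as_matrix(),q,.3); out.append((i,q.round(2).tolist(),round(e,3),round(r,3)))
    print(d,"deg",np.degrees(a).round(),"dr",(rv/.12/N).round(3),N); print(out[N//2]);print(out[-1])
    for i in range(1,11):
        q,e,r=ik(W+(P-W)*i/10,M,q,.3)
    print("final",P.round(3),q.round(2),round(e,3),round(r,3))
E
```

```text
t 7.75 q [-0.788  0.114  0.454  1.897 -0.056  1.142 -0.25 ] p [0.4463 0.1235 0.2788] F [-0.4  0.5 -1.2] w 0.086 g 35.0
[[-0.063, 0.998, -0.0], [0.998, 0.063, 0.001], [0.001, -0.0, -1.0]]
-40 deg 156.0 dr [ 0.356 -0.29  -0.874] 23
(12, [-0.81, 0.49, 0.27, 1.44, 0.36, 1.61, 0.76], np.float64(0.0), np.float64(0.0))
(23, [-1.12, 0.36, -0.01, 2.03, 0.79, 1.42, 1.21], np.float64(0.0), np.float64(0.0))
final [ 0.636 -0.224  0.171] [-0.77  0.68  0.24  2.22  1.35  0.82  0.91] 0.0 0.0
-50 deg 153.0 dr [ 0.425 -0.267 -0.829] 23
(12, [-0.77, 0.63, 0.28, 1.26, 0.33, 1.74, 0.78], np.float64(0.0), np.float64(0.0))
(23, [-1.1, 0.57, 0.01, 1.84, 0.76, 1.56, 1.21], np.float64(0.0), np.float64(0.0))
final [ 0.631 -0.22   0.177] [-0.8   0.84  0.18  2.    1.12  1.04  1.04] 0.0 0.0
-60 deg 151.0 dr [ 0.513 -0.254 -0.815] 22
(12, [-0.74, 0.78, 0.27, 1.08, 0.32, 1.89, 0.83], np.float64(0.0), np.float64(0.0))
(22, [-1.08, 0.78, 0.03, 1.63, 0.73, 1.71, 1.24], np.float64(0.0), np.float64(0.0))
final [ 0.628 -0.214  0.183] [-0.8   1.01  0.15  1.75  0.98  1.25  1.14] 0.0 0.0
-70 deg 148.0 dr [ 0.576 -0.228 -0.76 ] 22
(12, [-0.93, 0.96, 0.83, 0.99, 0.0, 1.92, 1.06], np.float64(0.007), np.float64(0.065))
(22, [-1.48, 1.16, 0.85, 1.41, 0.27, 1.61, 1.72], np.float64(0.0), np.float64(0.0))
final [ 0.624 -0.207  0.187] [-1.18  1.4   0.82  1.47  0.29  1.18  1.66] 0.0 0.0
```

```bash
python3 -m pendant '{"slide":[[-0.122,0.037,-0.067],[-0.122,0.037,-0.067],[-0.122,0.037,-0.067],[-0.122,0.037,-0.067],[0,0,0],[0,0,0],[0,0,0],[0,0,0],[0,0,0],[0,0,0]],"dr":[[0,0,0],[0,0,0],[0,0,0],[0,0,0],[0.425,-0.267,-0.829],[0.425,-0.267,-0.829],[0.425,-0.267,-0.829],[0.425,-0.267,-0.829],[0.425,-0.267,-0.829],[0.425,-0.267,-0.829]],"claw":[0,0,0,0,0,0,0,0,0,0]}'
python3 -c "
from st import *
st()"
python3 -m pendant '{"slide":[[0,0,0],[0,0,0],[0,0,0],[0,0,0],[0,0,0],[0,0,0],[0,0,0],[0,0,0],[0,0,0]],"dr":[[0.425,-0.267,-0.829],[0.425,-0.267,-0.829],[0.425,-0.267,-0.829],[0.425,-0.267,-0.829],[0.425,-0.267,-0.829],[0.425,-0.267,-0.829],[0.425,-0.267,-0.829],[0.425,-0.267,-0.829],[0.425,-0.267,-0.829]],"claw":[0,0,0,0,0,0,0,0,0]}'
python3 -c "
from ik import *
o,M=st(); P,G=goal(np.radians(-50)); print(R.from_matrix(M.T@G).as_rotvec()/.12)"
```

```text
clock: 8.75
position: [0.4995, -0.0199, 0.3571]
ee_rot: [-1.315, -2.721, 0.541]
force: [0.3, -0.1, -1.2]
width: 0.085
gripper_force: 35.0
t 8.75 q [-0.597  0.314  0.498  1.535  0.113  1.579  0.557] p [ 0.4995 -0.0199  0.3571] F [ 0.3 -0.1 -1.2] w 0.085 g 35.0
[[-0.631, 0.746, -0.215], [0.771, 0.571, -0.281], [-0.087, -0.343, -0.935]]
clock: 9.65
position: [0.4996, -0.0198, 0.3572]
ee_rot: [0.121, -2.744, 1.17]
force: [-0.2, -0.3, -1.8]
width: 0.085
gripper_force: 35.0
t 9.65 q [-0.741  0.379  0.31   1.651  0.548  1.627  1.123] p [ 0.4996 -0.0198  0.3572] F [-0.2 -0.3 -1.8] w 0.085 g 35.0
[[-0.985, -0.135, -0.112], [-0.013, 0.691, -0.722], [0.175, -0.71, -0.682]]
[ 3.38383614 -2.14994032 -6.57897619]
```

```bash
python3 -m pendant '{"slide":[[0,0,0],[0,0,0],[0,0,0],[0,0,0],[0,0,0],[0,0,0],[0,0,0],[0,0,0],[0,0,0]],"dr":[[0.423,-0.269,-0.822],[0.423,-0.269,-0.822],[0.423,-0.269,-0.822],[0.423,-0.269,-0.822],[0.423,-0.269,-0.822],[0.423,-0.269,-0.822],[0.423,-0.269,-0.822],[0.423,-0.269,-0.822],[0,0,0]],"claw":[0,0,0,0,0,0,0,0,0]}'
python3 - <<'E'
from ik import *
o,M=st(); P,G=goal(np.radians(-50)); print(R.from_matrix(M.T@G).as_rotvec()/.12, to(P-.05*n,M,o),to(P,M,o))
s=arm.get_image("side")[:,:,::-1];t=arm.get_image("top")[:,:,::-1]
cv2.imwrite("pics/s2.png",s);cv2.imwrite("pics/t2.png",t)
lab=o["position"]+M@L; a,b=proj("side",lab)[0],proj("top",lab)[0]; print(a,b)
def crop(im,c,h=300):
    x=int(np.clip(c[0]-60,0,520));y=int(np.clip(c[1]-75,0,330));print(x,y);return cv2.resize(im[y:y+150,x:x+100],(400,600),interpolation=cv2.INTER_CUBIC)
cv2.imwrite("pics/g2.png",np.hstack([crop(s,a),crop(t,b)]))
E
```

```text
clock: 10.55
position: [0.4987, -0.0203, 0.3574]
ee_rot: [1.328, -2.187, 1.465]
force: [-0.3, 0.4, -0.0]
width: 0.086
gripper_force: 35.0
t 10.55 q [-0.853  0.261  0.137  2.002  0.923  1.481  1.558] p [ 0.4987 -0.0203  0.3574] F [-0.3  0.4 -0. ] w 0.086 g 35.0
[[-0.58, -0.757, 0.301], [-0.566, 0.109, -0.817], [0.586, -0.644, -0.492]]
[ 0.00172389 -0.00448545 -0.01413186] [-0.231  0.146  0.972] [-0.232 -0.021  0.972]
[319.52625547 133.63457191] [358.24607272 256.64374427]
259 58
298 181
```

View pics/g2.png

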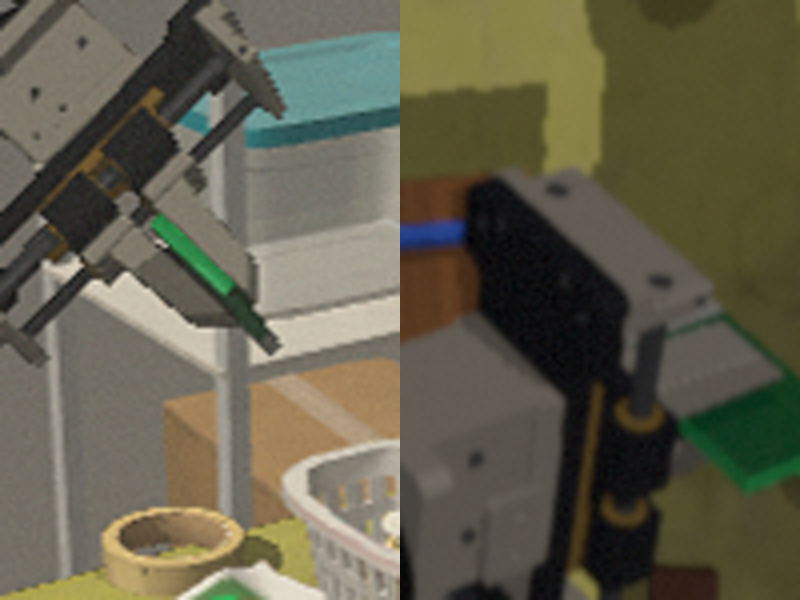

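The top view shows the clear green end at (750,490) in the crop; the frosted end is hidden under the gripper's mount from above. The side view sees the plate edge-on and straight in the fingers. Moving to 50 mm short of focus.

```bash
python3 -m pendant '{"slide":[[-0.033,0.021,0.08],[-0.033,0.021,0.139],[-0.033,0.021,0.139],[-0.033,0.021,0.139],[-0.033,0.021,0.139],[-0.033,0.021,0.139],[-0.033,0.02,0.139],[0,0,0.058],[0,0,0],[0,0,0]],"dr":[[0,0,0],[0,0,0],[0,0,0],[0,0,0],[0,0,0],[0,0,0],[0,0,0],[0,0,0],[0,0,0],[0,0,0]],"claw":[0,0,0,0,0,0,0,0,0,0]}'
python3 - <<'E'
from ik import *
o,M=st(); P,G=goal(np.radians(-50)); print(R.from_matrix(M.T@G).as_rotvec()/.12, to(P-.05*n,M,o),to(P,M,o))
s=arm.get_image("side")[:,:,::-1];t=arm.get_image("top")[:,:,::-1]
cv2.imwrite("pics/s3.png",s);cv2.imwrite("pics/t3.png",t)
lab=o["position"]+M@L; a,b=proj("side",lab)[0],proj("top",lab)[0]; print(a,b)
def crop(im,c):
    x=int(c[0]-50);y=int(c[1]-75);print(x,y);return cv2.resize(im[y:y+150,x:x+100],(400,600),interpolation=cv2.INTER_CUBIC)
cv2.imwrite("pics/g3.png",np.hstack([crop(s,a),crop(t,b)]))
E
```

```text
clock: 11.65
position: [0.5957, -0.2139, 0.1464]
ee_rot: [1.319, -2.195, 1.466]
force: [-0.6, 0.4, -1.2]
width: 0.085
gripper_force: 35.0
t 11.65 q [-0.504  0.645  0.294  2.143  1.36   0.904  1.194] p [ 0.5957 -0.2139  0.1464] F [-0.6  0.4 -1.2] w 0.085 g 35.0
[[-0.586, -0.753, 0.299], [-0.565, 0.115, -0.817], [0.581, -0.648, -0.493]]
[ 0.011503   -0.01009278 -0.08287965] [0.003 0.009 0.001] [ 0.001 -0.158  0.001]
[416.61406696 257.41969131] [455.39686831 208.9703212 ]
366 182
405 133
```

View pics/g3.png

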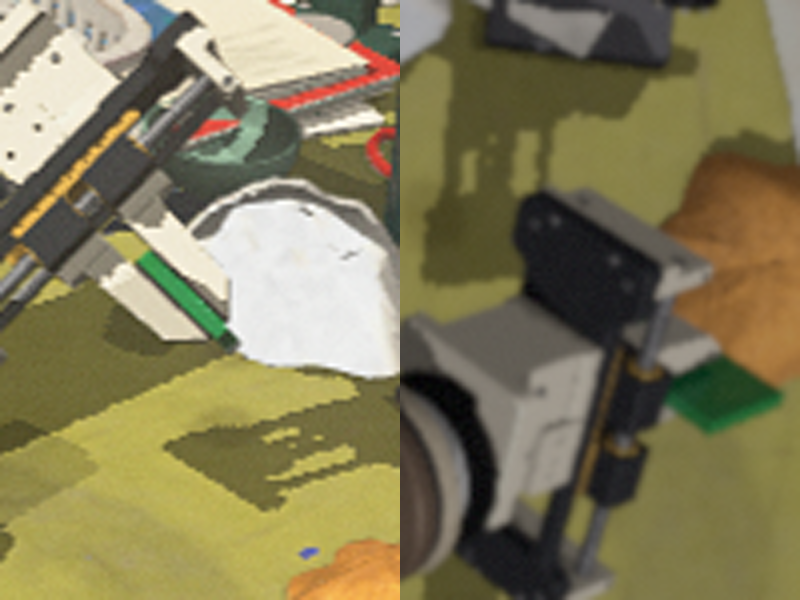

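The side view shows the plate's clear edge face from (401,246) to (425,268); the top view has its clear-end corners at (482.5,241) and (500.5,231). I'll check these against the plate pose I assume in the gripper.

```bash
python3 - <<'E'
from ik import *
o,M=st(False)
for x in (.043,.0085):
  for y in(-.004,.004):
    for z in(-.042,.008):
        X=o["position"]+M@[x,y,z]; print((x,y,z),proj("side",X)[0].round(1),proj("top",X)[0].round(1))
for name,reg in (("side",(182,332,366,466)),("top",(133,283,405,505))):
    im=cv2.imread(f"pics/{name[0]}3.png")[reg[0]:reg[1],reg[2]:reg[3]]; h=cv2.cvtColor(im,cv2.COLOR_BGR2HSV)
    m=((h[...,0]>55)&(h[...,0]<80)&(h[...,1]>120)).astype(np.uint8); c=max(cv2.findContours(m,0,2)[0],key=cv2.contourArea)
    print(name,(cv2.approxPolyDP(c,2,True)[:,0]+[reg[2],reg[0]]).tolist())
E
```

```text
t 11.75 q [-0.505  0.643  0.293  2.143  1.36   0.904  1.195] p [ 0.5962 -0.2126  0.1469] F [ 1.2 -0.  -1.1] w 0.086 g 35.0
[[-0.585, -0.753, 0.302], [-0.567, 0.114, -0.816], [0.58, -0.648, -0.493]]
(0.043, -0.004, -0.042) [402.6 242.7] [482.6 237.4]
(0.043, -0.004, 0.008) [422.9 262.2] [500.9 229.9]
(0.043, 0.004, -0.042) [399.5 245.9] [481.4 241.1]
(0.043, 0.004, 0.008) [419.8 265.5] [499.6 233.5]
(0.0085, -0.004, -0.042) [404.4 244.8] [468.  227.4]
(0.0085, -0.004, 0.008) [424.1 263.7] [486.3 220.3]
(0.0085, 0.004, -0.042) [401.3 247.9] [466.9 231. ]
(0.0085, 0.004, 0.008) [421.  266.9] [485.1 223.9]
side [[403, 245], [401, 247], [421, 265], [421, 262]]
top [[499, 231], [485, 223], [473, 228], [471, 232], [482, 240]]
```

The corners agree within about 1 px. Final approach along the lens axis, correcting the small turn error.

```bash
python3 -m pendant '{"slide":[[0,-0.04,0],[0,-0.06,0],[0,-0.04,0],[0,-0.018,0],[0,0,0],[0,0,0],[0,0,0]],"dr":[[0.01,-0.01,-0.08],[0,0,0],[0,0,0],[0,0,0],[0,0,0],[0,0,0],[0,0,0]],"claw":[0,0,0,0,0,0,0]}'
python3 - <<'E'
from ik import *
o,M=st(); P,G=goal(np.radians(-50)); print(R.from_matrix(M.T@G).as_rotvec()/.12,to(P,M,o))
E
```

```text
clock: 12.45
position: [0.631, -0.2184, 0.1767]
ee_rot: [1.333, -2.185, 1.463]
force: [-0.5, 0.3, -1.6]
width: 0.084
gripper_force: 35.0
t 12.45 q [-0.479  0.616  0.302  2.053  1.308  0.915  1.348] p [ 0.631  -0.2184  0.1767] F [-0.5  0.3 -1.6] w 0.084 g 35.0
[[-0.576, -0.759, 0.302], [-0.569, 0.107, -0.816], [0.587, -0.642, -0.493]]
[-0.00081119  0.0148724   0.01504474] [ 0.003 -0.003  0.004]
```

```bash
python3 -m pendant '{"slide":[[0.003,-0.003,0.004],[0,0,0],[0,0,0]],"dr":[[0,0.015,0.015],[0,0,0],[0,0,0]],"claw":[0,0,0]}'
python3 - <<'E'
from ik import *
o,M=st(False); P,G=goal(np.radians(-50)); print(R.from_matrix(M.T@G).as_rotvec()/.12,to(P,M,o))
s=arm.get_image("side")[:,:,::-1];t=arm.get_image("top")[:,:,::-1]
cv2.imwrite("pics/s4.png",s);cv2.imwrite("pics/t4.png",t)
sc,tc=s[130:280,385:520].copy(),t[60:280,385:525].copy()
A=cv2.resize(sc,(400,444),interpolation=cv2.INTER_CUBIC);B=cv2.resize(tc,(382,600),interpolation=cv2.INTER_CUBIC)
lab=o["position"]+M@L
for k in (0,.11,.198):
    a=(proj("side",F+k*n)[0]-[385,130])*400/135;b=(proj("top",F+k*n)[0]-[385,60])*382/140
    cv2.circle(A,tuple(map(int,a)),4,(0,0,255),1);cv2.circle(B,tuple(map(int,b)),4,(0,0,255),1)
im=np.zeros((600,800,3),np.uint8);im[:444,:400]=A;im[:,400:782]=B;cv2.imwrite("pics/g4.png",im)
for x in (.043,-.065):
  for y in(-.004,.004):
    for z in(-.042,.008):
        X=o["position"]+M@[x,y,z]; print((x,y,z),proj("side",X)[0].round(1),proj("top",X)[0].round(1))
E
```

```text
clock: 12.75
position: [0.6319, -0.2204, 0.1775]
ee_rot: [1.329, -2.186, 1.465]
force: [-0.0, 0.1, -1.8]
width: 0.086
gripper_force: 35.0
t 12.75 q [-0.477  0.617  0.304  2.05   1.309  0.915  1.349] p [ 0.6319 -0.2204  0.1775] F [-0.   0.1 -1.8] w 0.086 g 35.0
[[-0.579, -0.758, 0.301], [-0.567, 0.108, -0.817], [0.587, -0.643, -0.492]]
[-0.00281069 -0.00406975 -0.00432398] [-0.001  0.002 -0.002]
(0.043, -0.004, -0.042) [422.3 224.1] [491.4 214.6]
(0.043, -0.004, 0.008) [442.9 243.5] [510.1 207.5]
(0.043, 0.004, -0.042) [419.1 227.4] [490.2 218.5]
(0.043, 0.004, 0.008) [439.7 246.7] [508.8 211.4]
(-0.065, -0.004, -0.042) [425.4 232.2] [445.9 185.9]
(-0.065, -0.004, 0.008) [444.2 249.9] [464.5 180.2]
(-0.065, 0.004, -0.042) [422.5 235.2] [445.  189.7]
(-0.065, 0.004, 0.008) [441.3 252.9] [463.5 183.9]
```

View pics/g4.png

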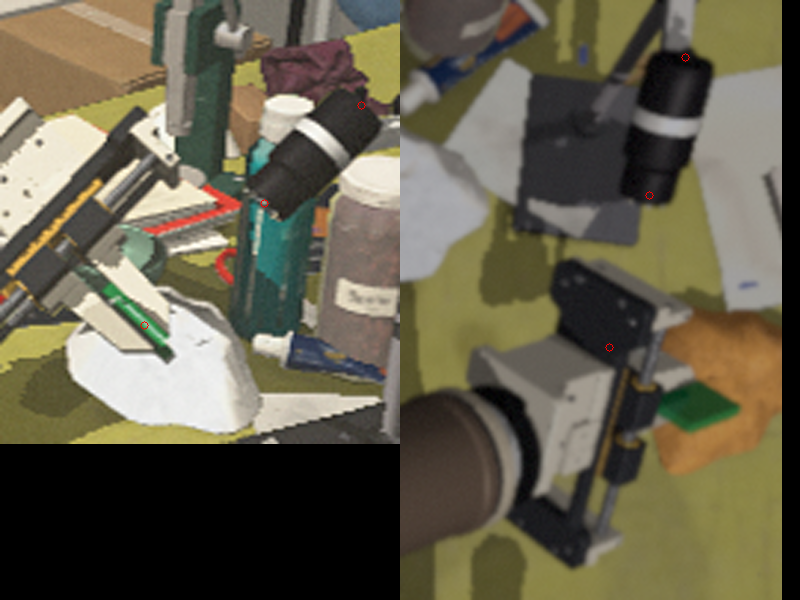

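The projected lens-axis marks fall on the lens rim and the back of the barrel in both views: (264,203) and (361,105) in the side crop, (649,196) and (686,58) in the top crop. The plate's frosted corner tip at about (443,251) matches the prediction of (444,250). Handing in.

```bash
python3 -m pendant '{"slide":[[0,0,0],[0,0,0],[0,0,0]],"dr":[[0,0,0],[0,0,0],[0,0,0]],"claw":[0,0,0]}'; python3 -c "
from cell import arm
print(arm.sign_off())"
```

```text
clock: 13.15
position: [0.6321, -0.2203, 0.1776]
ee_rot: [1.329, -2.186, 1.465]
force: [0.0, -0.3, -0.6]
width: 0.086
gripper_force: 35.0
the job is handed in; nothing more can be done
None
```

I pressed the duster cap fully down and it sprang back up, then lifted the green front plate by its clear glass and handed in at 13 s with its label held still at the code camera's focus, square to the lens; I never saw the label itself at the end, as the gripper hid it from both cameras, so its position there comes from the plate's visible edges, which matched to about 1 pixel.

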